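# File the mini deck boxes in numbered pockets

### The job

Complete the filing rack in order: the pocket marked with one dot first, then the pocket with two dots. The orange deck box is lying down: stand it on the green cutting mat with its white lid up and let go of it, then take it again and lower it fully down into the one-dot pocket; after that, lower the standing blue deck box, lid up, fully into the two-dot pocket. Do not drop the boxes into the pockets, and leave the green box, the model spaceship and the paint bottle where they are.

Things in the scene. Friction and masses are not known exactly. Their poses are not given: they have to be found in the camera images.
- orange_center (a point): Centre of the orange deck box: rigid, about 130 g, 76 long x 50 wide x 40 mm thick, the last 20 mm of its length a white lid. It starts lying on a 76 x 50 face on the mat, centre 20 mm above the mat. Its x axis runs along the length to the lid end, y along the width, z along the thickness. Standing lid up, x points up and the centre is 38 mm above what it stands on.
- blue_center (a point): Centre of the blue deck box, same make and size, standing on the bench lid up: z (up) along the 76 mm height towards the white lid, x along the 50 mm width, y along the 40 mm thickness; centre 38 mm above the bench.
- green_center (a point): Centre of the green deck box, same make and size, standing loose in the three-dot pocket from the start (axes as the blue one); to be left there.
- mat: Green cutting mat with yellow grid lines, fixed flat on the bench, 240 (x) x 180 (y) x 3 (z) mm; origin at the centre of its underside.
- pocket1_floor (a point): Centre of the inner floor, 16 mm above the bench, of the black pocket marked with ONE white dot. Opening 58 (x) x 48 (y) mm, walls 4 mm thick, 32 mm high above the inner floor; z is up. A box fits with its 50 mm width along x, either way round, with 4 mm play each side; its upper 44 mm stand out. The dots are on a ledge 24 mm high, 22 mm deep, on the pocket's +x side.
- pocket2_floor (a point): Centre of the inner floor of the black pocket marked with TWO white dots; otherwise as the one-dot pocket.
- pocket3_floor (a point): Centre of the inner floor of the black pocket marked with THREE white dots, which holds the green box; otherwise as the one-dot pocket.
- ship: Model spaceship, grey with red wing patches, about 150 long x 120 wide mm and 70 mm high, loose on its round stand; origin at the centre of the stand's underside. A bystander.
- paint: Small dropper bottle of model paint, 28 mm in diameter, 75 mm high, standing loose; origin at the centre of its underside. A bystander.
- rack: Pale wooden plinth, fixed, 120 (x) x 210 (y) x 12 (z) mm, origin at the centre of its underside. The three pockets stand on it in a row along y, 64 mm apart centre to centre, in any order, their axes parallel to it. Fingers closing along x have free room beside a box; along y neighbouring boxes are only 24 mm apart.
Not all that is in view belongs to the job. What is shaped like the part that bears orange_center but pink, turquoise or yellow is not meant.

How it is judged:
By the outcome, as a careful person would: the job done as asked, in the order asked, and still so for the second after the job is handed in, with the robot touching nothing.
It also fails if it takes over 66 s, if anything falls off the work surface, if the arm or the gripper's body presses on something with over 40 N, if the wrist force passes 120 N, or if a joint passes its speed limit or range.

### The arm

A 7-joint arm with a two-finger parallel gripper is mounted at the origin on the work surface. World frame = base frame: x ahead of the robot, y to its left, z up, the work surface at z = 0. Lengths are in m, angles in rad, forces in N, time in s.
With the tool pointing down it reaches from about 0.4 to 0.875 m from the base axis. Payload 6.5 kg.
Tool frame: the origin (TCP) lies midway between the tips of the shut fingers; the grasp point (between the pads) lies 19 mm behind it; y points along the fingers, x is the direction in which the jaws open and shut, and the axes are right-handed (so a half turn about y gives the same grasp; the last joint's range is limited). The gripper opens to 88 mm and grips with 3 to 60 N. Pads are 18 mm wide; open, the fingers measure 123 mm over their backs; the gripper's body (75 mm by 187 mm) begins 45 mm behind the grasp point.
Start: joints at [1.269, 0.536, -0.004, 1.538, 0.003, 1.067, -0.071], TCP at [0.152, -0.632, 0.239] pointing down, gripper open.
Joint ranges: [-2.7, 2.7], [-0.37, 2.16], [-1.27, 1.26], [0.24, 2.4], [-1.31, 4.45], [0.19, 1.91], [-2.76, 2.76]. Speed limits (rad/s): [2.39, 2.39, 3.14, 3.14, 3.14, 3.14, 3.14].

### API

Orientations are given as a rotation vector (axis times angle).
In Python, from plant import env gives the robot as it stands. Calls block until the motion is done:
- env.move_pose(position, orientation): joint-space move of the TCP to a pose.
- env.move_l(position, rotation=None, v=0.15, threshold=None): straight line of the TCP; rotation=None keeps the orientation; v is the mean speed in m/s. With threshold (N) it stops when the force on the tool has changed by that much, and returns True; else False.
- env.movej(angles): joint-space move.
- env.release() and env.grab(newtons=None): open the fingers fully, or close them until they stop; newtons is the grip in N (None keeps the last).
- env.dwell(seconds).
- env.inverse_kinematics(position, orientation): joint angles nearest the present ones, or None.
- env.sense(): the state.
- env.camera(name): name is "scene" or "top"; returns (picture, depth): 400x640x3 uint8, red, green, blue; 400x640 float32, m along the optical axis (not along the pixel's ray), 0 where there is no reading.
- env.camera_model(name): a dict with "K" (3x3 intrinsics, pixels), "k1" (the pictures are not rectified: a ray, as slopes to the right and down, at radius r is drawn at 1 + k1 r^2 times it, then the intrinsics apply), "xyz" and "attitude" of the camera in the world. Camera axes: x right, y up, looking along -z (the intrinsics and any distortion apply to the point x, -y, -z); pixel columns grow to the right and rows downward; lengths in m; the calibration is good to about 2 mm. A picture is of the moment at which its call begins. camera_model takes no time and is no camera call.
A pose or a line that the arm cannot do raises env.MotionError and nothing moves.
- env.job_done(): hands the job in, once; it reports no verdict.
The state is a dict: "time_s": time; "joint_pos": joint angles; "joint_velocities": joint speeds; "joint_torque": joint torques, N m; "eef_pos": TCP position; "tcp_rot": TCP orientation; "wrist_force": force on the tool from outside, world axes, zero at the start; "torque": the same for the moment, N m; "grip_width": opening from 0.0 (shut) to 1.0 (fully open).
Only numpy, scipy, OpenCV 4.12 (cv2) and the standard library are available. Lean on these libraries where they do the work, as an engineer would, in place of code of your own. Each camera call takes 0.05 s, during which the arm holds its last target.

## Working session

There is one attempt and no reset: what is moved stays moved. The work goes in short steps, each a Python script; the robot and the scene stay as the last script left them, time stands still between calls to the robot, and variables do not carry over. Pictures are saved under pics/ and viewed, and the job is handed in when it is done.

```bash
ls; mkdir -p pics
cat > h.py <<'E'
import numpy as np, cv2
from plant import env
from scipy.spatial.transform import Rotation as R
def rot(a):
    a=np.asarray(a,float)
    if a.shape==(3,3): return a
    return R.from_rotvec(a).as_matrix() if a.size==3 else R.from_quat(a).as_matrix()
def pix(name,u,v,d=None,z=None):
    m=env.camera_model(name);K=np.array(m["K"]);k1=m["k1"]
    x=(u-K[0,2])/K[0,0];y=(v-K[1,2])/K[1,1]
    a,b=x,y
    for _ in range(20):
        r2=a*a+b*b; a=x/(1+k1*r2);b=y/(1+k1*r2)
    ray=rot(m["attitude"])@np.array([a,-b,-1.]);o=np.array(m["xyz"])
    if z is not None: d=(z-o[2])/ray[2]
    return o+d*ray
def proj(name,p):
    m=env.camera_model(name);K=np.array(m["K"]);q=rot(m["attitude"]).T@(np.array(p)-np.array(m["xyz"]))
    a,b=q[0]/-q[2],-q[1]/-q[2];s=1+m["k1"]*(a*a+b*b)
    return K[0,0]*a*s+K[0,2],K[1,1]*b*s+K[1,2]
E
python3 - <<'E'
from h import *
for n in("scene","top"):
    m=env.camera_model(n);print(m)
    p,d=env.camera(n);cv2.imwrite(f"pics/{n}0.png",p[:,:,::-1]);np.save(f"{n}0.npy",d)
print(env.sense())
E
```

```text
pics
{'K': array([[419.0698547 ,   0.        , 317.29471004],
       [  0.        , 419.0698547 , 204.57218285],
       [  0.        ,   0.        ,   1.        ]]), 'k1': 0.03765131321813877, 'xyz': array([ 1.17646141, -0.62948397,  0.57103684]), 'attitude': array([0.9482714 , 0.39174189, 0.72144496])}
{'K': array([[462.06862724,   0.        , 322.88277719],
       [  0.        , 462.06862724, 197.15935427],
       [  0.        ,   0.        ,   1.        ]]), 'k1': -0.05420566886558788, 'xyz': array([ 0.34580145, -0.06571295,  1.18246916]), 'attitude': array([ 0.19249072, -0.18120846, -1.50538594])}
{'time_s': 0.1, 'joint_pos': array([ 1.26880811,  0.53710028, -0.00443287,  1.53873438,  0.00261828,
        1.06731154, -0.07120727]), 'joint_velocities': array([ 0.00147107, -0.00261267, -0.0009066 , -0.00390374,  0.00076104,
       -0.00085704, -0.00120239]), 'joint_torque': array([ 2.99916152e-03, -5.72088361e+01,  9.94034931e-01, -2.52234399e+01,
       -5.61846618e-02,  1.35208384e-02,  7.40525047e-05]), 'eef_pos': array([ 0.15169929, -0.63149343,  0.23793593]), 'tcp_rot': array([-1.31070012,  1.03466024, -1.03249985]), 'wrist_force': array([ 0.14233454, -0.11995667,  0.70141917]), 'torque': array([0.02487879, 0.02051916, 0.04440517]), 'grip_width': 0.9967232277802526}
```

View pics/scene0.png

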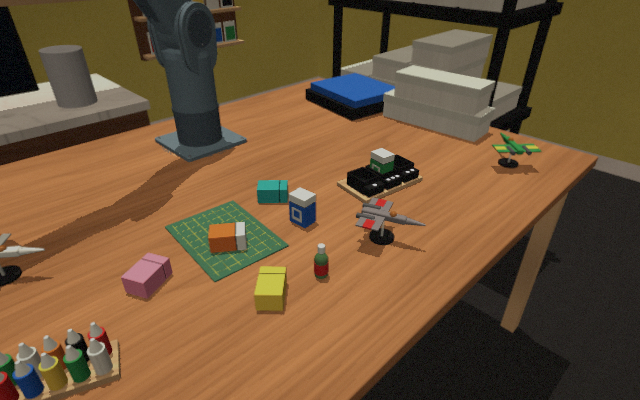

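View pics/top0.png

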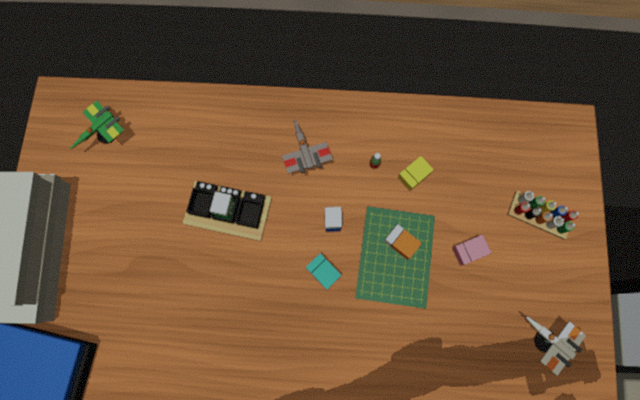

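The scene picture shows the orange box with its white lid at (227,237) on the mat, and the standing blue box at (302,208). The rack is at (380,175), with the green box in its middle pocket. Possible mix-ups in the top picture are yellow (416,172), pink (472,249), turquoise (323,271) and orange (403,242). I choose the orange one with the white lid and will look closer.

Run:
```python
import cv2,numpy as np
t=cv2.imread("pics/top0.png");s=cv2.imread("pics/scene0.png")
def c(im,x,y,w,h,k): return cv2.resize(im[y:y+h,x:x+w],None,fx=k,fy=k,interpolation=cv2.INTER_CUBIC)
cv2.imwrite("pics/c_orange.png",c(t,350,200,95,70,8))
cv2.imwrite("pics/c_rack.png",c(t,180,175,95,70,8))
cv2.imwrite("pics/c_blue.png",c(t,300,190,70,60,8))
cv2.imwrite("pics/c_srack.png",c(s,330,140,100,65,8))
```

```text
(no output)
```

View pics/c_orange.png

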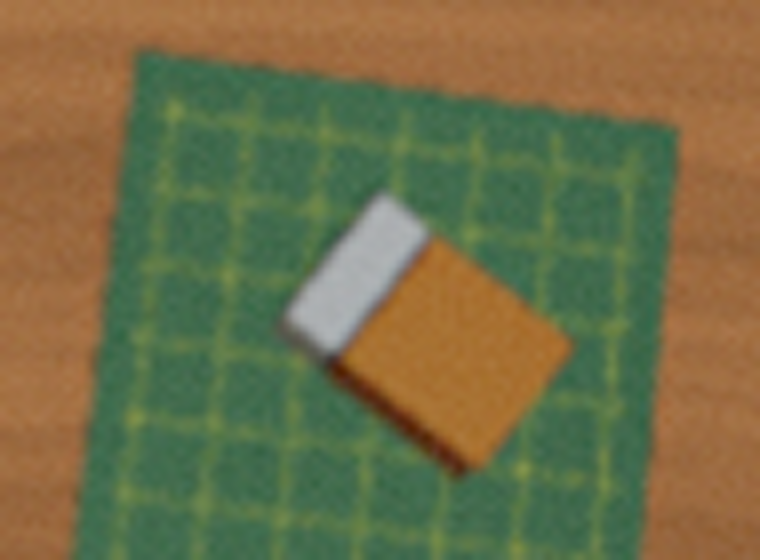

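View pics/c_rack.png

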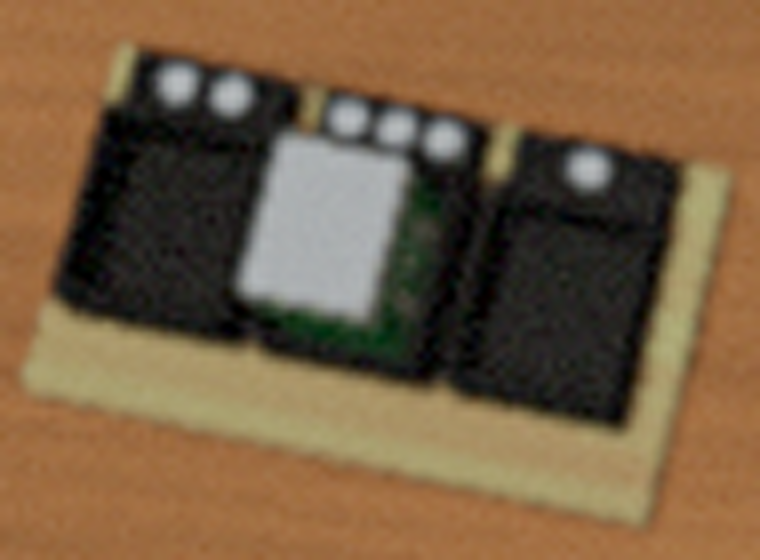

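View pics/c_blue.png

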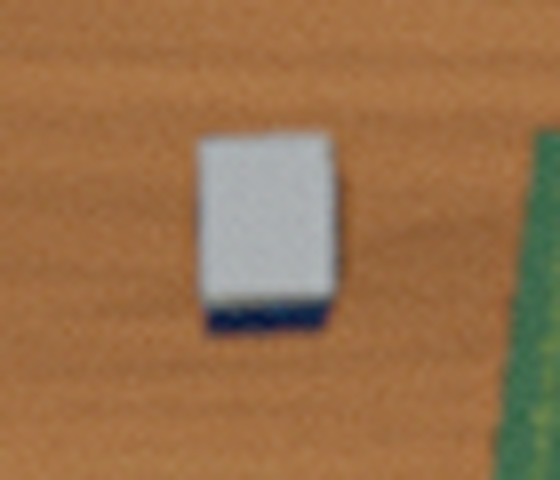

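View pics/c_srack.png

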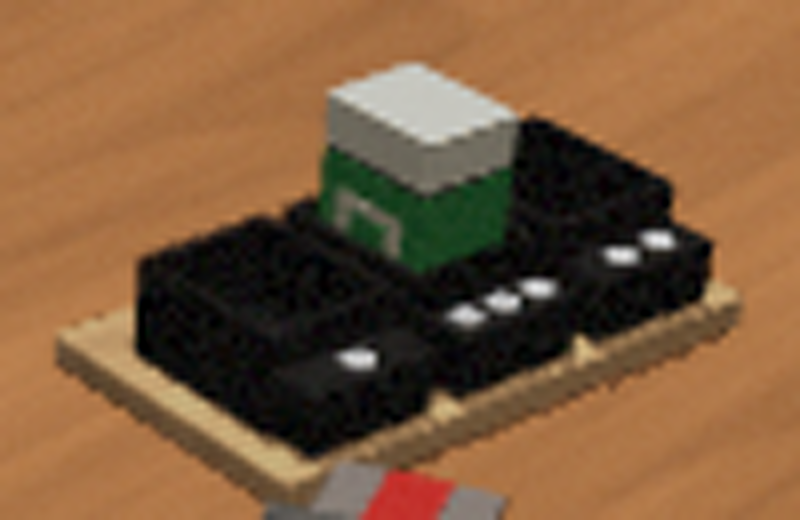

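```bash
cat > m.py <<'E'
from h import *
def cr(x,y,ox,oy,z,k=8): return pix("top",(x+.5)/k-.5+ox,(y+.5)/k-.5+oy,z=z)
def show(n,pts,ox,oy,z):
    P=np.array([cr(a,b,ox,oy,z) for a,b in pts]); print(n,P.round(4).tolist(),'c',P.mean(0).round(4))
    e=np.roll(P,-1,0)-P; print('  len',np.linalg.norm(e,axis=1).round(4),'yaw',np.degrees(np.arctan2(e[:,1],e[:,0])).round(1))
E
python3 - <<'E'
from m import *
show('orange',[(285,320),(385,190),(573,347),(482,470)],350,200,.043)
show('mat',[(137,52),(680,128)],350,200,.003)
show('rack',[(125,42),(733,172),(645,522),(22,385)],180,175,.012)
show('blue',[(200,138),(330,134),(336,296),(204,300)],300,190,.076)
show('green',[(282,130),(412,155),(375,320),(238,292)],180,175,.092)
show('dot2',[(178,84),(231,95)],180,175,.036)
show('dot3',[(349,117),(444,138)],180,175,.036)
show('dot1',[(590,170)],180,175,.036)
d=np.load("top0.npy")
for u,v in((403,242),(333,217),(227,202),(203,200),(252,212)): print(pix("top",u,v,d=d[v,u]).round(4))
s=env.sense();print(rot(s['tcp_rot']).round(3))
E
```

```text
orange [[0.5246, -0.2102, 0.043], [0.5675, -0.2405, 0.043], [0.5212, -0.3, 0.043], [0.4814, -0.2722, 0.043]] c [ 0.5237 -0.2557  0.043 ]
  len [0.0524 0.0754 0.0485 0.0756] yaw [ -35.3 -127.9  145.1   55.1]
mat [[0.6165, -0.1645, 0.003], [0.6012, -0.3426, 0.003]] c [ 0.6089 -0.2536  0.003 ]
  len [0.1788 0.1788] yaw [-94.9  85.1]
rack [[0.6594, 0.2909, 0.012], [0.6269, 0.0861, 0.012], [0.5105, 0.1046, 0.012], [0.5429, 0.3103, 0.012]] c [0.5849 0.198  0.012 ]
  len [0.2074 0.1178 0.2082 0.1181] yaw [-99.  171.   81.   -9.4]
blue [[0.5919, -0.0553, 0.076], [0.5955, -0.095, 0.076], [0.5453, -0.0993, 0.076], [0.5417, -0.0593, 0.076]] c [ 0.5686 -0.0772  0.076 ]
  len [0.0399 0.0504 0.0401 0.0504] yaw [ -84.9 -175.1   95.     4.6]
green [[0.6129, 0.2148, 0.092], [0.6073, 0.1741, 0.092], [0.5556, 0.1799, 0.092], [0.5618, 0.2224, 0.092]] c [0.5844 0.1978 0.092 ]
  len [0.0411 0.0521 0.043  0.0517] yaw [-97.8 173.6  81.7  -8.5]
dot2 [[0.6399, 0.2646, 0.036], [0.6373, 0.247, 0.036]] c [0.6386 0.2558 0.036 ]
  len [0.0178 0.0178] yaw [-98.6  81.4]
dot3 [[0.6322, 0.208, 0.036], [0.627, 0.1767, 0.036]] c [0.6296 0.1923 0.036 ]
  len [0.0318 0.0318] yaw [-99.4  80.6]
dot1 [[0.6191, 0.1288, 0.036]] c [0.6191 0.1288 0.036 ]
  len [0.] yaw [0.]
[ 0.5211 -0.2547  0.0428]
[ 0.5679 -0.0773  0.0749]
[0.5864 0.1816 0.0931]
[0.6047 0.2619 0.018 ]
[0.581  0.1317 0.0149]
[[ 0.234 -0.     0.972]
 [-0.972  0.001  0.234]
 [-0.002 -1.    -0.   ]]
```

```bash
cat >> m.py <<'E'
D=np.array([0,0,-1.])
def az(d): return np.array([np.cos(np.radians(d)),np.sin(np.radians(d)),0])
def ori(y,x):
    return R.from_matrix(np.stack([x,y,np.cross(x,y)],1)).as_rotvec()
def tcp(g,y): return np.asarray(g)+.019*np.asarray(y)
LO=np.array([-2.7,-.37,-1.27,.24,-1.31,.19,-2.76]);HI=np.array([2.7,2.16,1.26,2.4,4.45,1.91,2.76])
def marg(q): return np.min(np.minimum(np.array(q)-LO,HI-np.array(q)))
def down(yaw): return ori(D,az(yaw))
O=np.array([.5235,-.2555,.023]);YO=54.3
P1=np.array([.5753,.1352]);P2=np.array([.5951,.262]);B=np.array([.5685,-.0773]);YR=-9.0
def ik(g,y,x):
    q=env.inverse_kinematics(tcp(g,y),ori(y,x)); return None if q is None else np.array(q)
E
python3 - <<'E'
from m import *
for a in(15,25,35,45):
  c,s=np.cos(np.radians(a)),np.sin(np.radians(a))
  y=c*D-s*az(YO)
  for sg in(1,-1):
    q=ik(O,y,sg*az(YO+90)); print('start',a,sg,None if q is None else (q.round(2).tolist(),round(marg(q),2)))
  for ph in range(-180,180,15):
    y2=c*az(ph)+s*D
    for sg in(1,-1):
      q=ik([.53,-.25,.041],y2,sg*az(ph+90))
      if q is not None: print('   end',a,ph,sg,q.round(2).tolist(),round(marg(q),2))
for n,p,yy in(('P1',P1,YR),('P2',P2,YR),('B',B,4.8)):
  for k in(0,180):
    q=ik([*p,.2],D,az(yy+k));print(n,k,q is not None and (q.round(2).tolist(),round(marg(q),2)))
E
```

```text
start 15 1 ([0.95, 1.15, -1.08, 1.74, 1.28, 1.31, 1.91], np.float64(0.19))
start 15 -1 ([0.33, 0.8, -0.12, 1.77, 0.5, 0.73, -0.78], np.float64(0.54))
   end 15 -150 1 [-0.05, 1.38, 0.24, 1.05, 0.44, 1.85, -1.05] 0.06
   end 15 -150 -1 [-0.01, 1.37, 0.18, 1.05, 0.49, 1.87, 2.06] 0.04
   end 15 -135 1 [-0.16, 1.32, 0.28, 1.25, 0.56, 1.64, -1.02] 0.27
   end 15 -135 -1 [0.1, 1.3, -0.18, 1.23, 0.89, 1.84, 1.92] 0.07
   end 15 -120 1 [-0.26, 1.26, 0.28, 1.46, 0.71, 1.43, -1.07] 0.48
   end 15 -120 -1 [0.16, 1.26, -0.36, 1.43, 1.17, 1.82, 1.85] 0.09
   end 15 -105 1 [-0.34, 1.2, 0.27, 1.66, 0.92, 1.25, -1.17] 0.66
   end 15 -105 -1 [0.25, 1.26, -0.54, 1.62, 1.47, 1.86, 1.79] 0.05
   end 15 -90 1 [-0.6, 1.27, 0.54, 1.87, 0.97, 0.88, -1.24] 0.53
   end 15 -90 -1 [-0.03, 1.14, -0.18, 1.83, 1.46, 1.49, 1.72] 0.42
   end 15 -75 1 [-0.31, 1.14, 0.15, 2.03, 1.59, 1.17, -1.6] 0.37
   end 15 -75 -1 [-0.34, 1.14, 0.18, 2.03, 1.58, 1.15, 1.54] 0.37
   end 15 -60 1 [0.27, 1.19, -0.43, 2.16, 2.16, 1.73, -1.5] 0.18
   end 15 -60 -1 [-0.65, 1.31, 0.53, 2.21, 1.91, 0.87, 1.11] 0.19
   end 15 -45 1 [-0.38,
[... 10409 characters left out ...]
, 1.64, 1.04] 0.27
   end 45 150 1 [0.38, 1.16, 0.06, 1.12, -0.13, 1.65, -1.63] 0.26
   end 45 150 -1 [0.69, 1.24, -0.59, 1.09, 0.35, 1.72, 1.18] 0.19
   end 45 165 1 [0.31, 1.16, 0.04, 1.12, 0.02, 1.64, -1.49] 0.27
   end 45 165 -1 [0.63, 1.24, -0.61, 1.09, 0.5, 1.76, 1.33] 0.15
P1 0 ([0.34, 0.69, -0.93, 1.71, 0.63, 1.06, -0.96], np.float64(0.34))
P1 180 ([0.41, 0.77, -1.08, 1.71, 0.74, 1.13, 2.1], np.float64(0.19))
P2 0 ([0.17, 0.87, -1.09, 1.54, 0.8, 1.23, -1.21], np.float64(0.18))
P2 180 ([0.17, 0.87, -1.08, 1.54, 0.8, 1.22, 1.94], np.float64(0.19))
B 0 ([0.49, 0.55, -0.58, 1.77, 0.36, 0.94, -0.16], np.float64(0.63))
B 180 ([-0.68, 0.75, 1.09, 1.84, -0.77, 1.05, -2.33], np.float64(0.17))
```

```bash
cat >> m.py <<'E'
S=np.sqrt(.5)
def st(n=''):
    s=env.sense();print(n,'t',round(s['time_s'],2),'p',s['eef_pos'].round(4),'F',s['wrist_force'].round(1),'g',round(s['grip_width'],3))
def snap(n):
    for c in("scene","top"):
        p,d=env.camera(c);cv2.imwrite(f"pics/{c}_{n}.png",p[:,:,::-1]);np.save(f"{c}_{n}.npy",d)
E
python3 - <<'E'
from m import *
y=S*(D-az(YO));x=-az(YO+90);o=ori(y,x)
g=O+[0,0,.007]
env.move_pose(tcp(g-.11*y,y),o);st('pre')
env.move_l(tcp(g,y),v=.1);st('at')
snap('at')
E
python3 - <<'E'
import cv2
a=cv2.imread('pics/scene_at.png')[150:330,130:370];b=cv2.imread('pics/top_at.png')[150:330,290:530]
cv2.imwrite('pics/at.png',cv2.resize(cv2.vconcat([a,b]),None,fx=1.65,fy=1.65,interpolation=cv2.INTER_CUBIC))
E
```

```text
pre t 2.33 p [ 0.5607 -0.2051  0.0949] F [ 0.8 -0.   0.9] g 1.001
at t 3.58 p [ 0.5164 -0.2659  0.0169] F [-0.1  0.1  0.2] g 1.0
```

View pics/at.png

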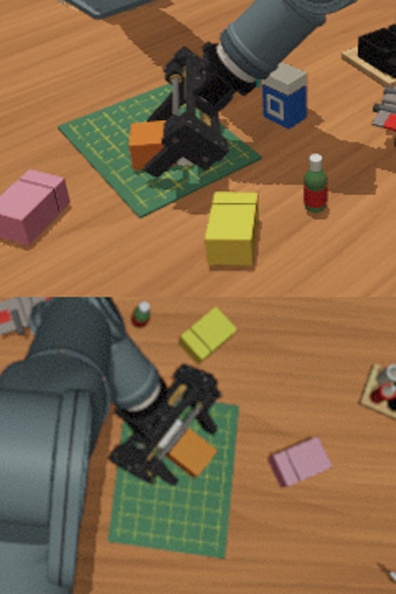

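The fingers straddle the orange box at crop (175,150) in the scene view, and the arm clears the blue box. Grasping now.

```bash
python3 - <<'E'
from m import *
y=S*(D-az(YO));x=-az(YO+90)
env.grab(25);st('grab')
p=env.sense()['eef_pos']
env.move_l(p+[0,0,.1],v=.15);st('lift')
ph=YR+90
y2=S*(D+az(ph));x2=-az(ph+90);o2=ori(y2,x2)
C=np.array([.52,-.24,.041]);g=C-.007*az(ph)
env.move_pose(tcp(g+[0,0,.07],y2),o2);st('turned')
snap('turn')
E
python3 - <<'E'
import cv2
a=cv2.imread('pics/scene_turn.png')[130:330,130:370];b=cv2.imread('pics/top_turn.png')[150:330,290:530]
cv2.imwrite('pics/turn.png',cv2.resize(cv2.vconcat([a,b]),None,fx=1.55,fy=1.55,interpolation=cv2.INTER_CUBIC))
E
```

```text
grab t 4.34 p [ 0.5157 -0.2664  0.0166] F [ 0.1  0.5 -0.8] g 0.568
lift t 5.16 p [ 0.5152 -0.2662  0.1157] F [ 0.  -0.4 -1.3] g 0.567
turned t 6.53 p [ 0.5208 -0.2323  0.097 ] F [ 0.5  0.6 -1.7] g 0.564
```

View pics/turn.png

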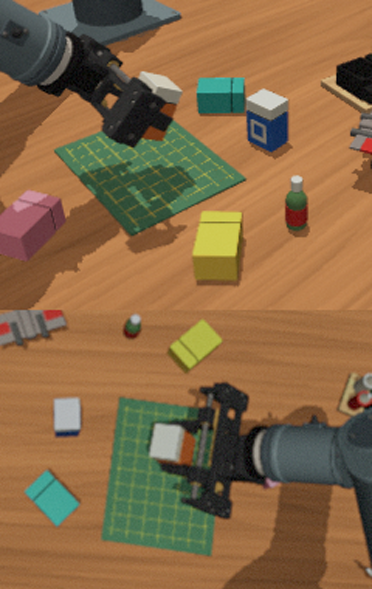

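The lid now faces up, over the mat at top-crop (168,442). Lowering with a contact stop.

Run:
```python
from m import *
p=env.sense()['eef_pos'];R0=rot(env.sense()['tcp_rot']);y2=R0[:,1]
env.move_l(p-[0,0,.055],v=.12);st('near')
p=env.sense()['eef_pos'];print(env.move_l(p-[0,0,.02],v=.03,threshold=4));st('touch')
env.dwell(.2);env.release();st('rel')
p=env.sense()['eef_pos'];env.move_l(p-.12*y2,v=.12);st('back')
# clear and go high
env.move_pose([.52,-.24,.26],down(YR));st('above')
```

```text
near t 7.23 p [ 0.5214 -0.2316  0.0424] F [-0.4 -0.6 -1.6] g 0.569
True
touch t 7.69 p [ 0.5216 -0.2317  0.031 ] F [-0.2  1.1  3.7] g 0.567
rel t 8.6 p [ 0.5209 -0.2319  0.0303] F [0.2 0.9 0.1] g 1.0
back t 9.75 p [ 0.5078 -0.3149  0.1147] F [ 1.  -0.2 -0.1] g 0.998
above t 10.5 p [ 0.519  -0.2407  0.259 ] F [ 0.3 -1.  -0.4] g 1.003
```

Run:
```python
from m import *
snap('st')
a=cv2.imread('pics/scene_st.png')[150:300,150:350];b=cv2.imread('pics/top_st.png')[180:330,310:510]
cv2.imwrite('pics/st.png',cv2.resize(cv2.vconcat([a,b]),None,fx=2,fy=2,interpolation=cv2.INTER_CUBIC))
d=np.load('scene_st.npy')
```

```text
(no output)
```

View pics/st.png

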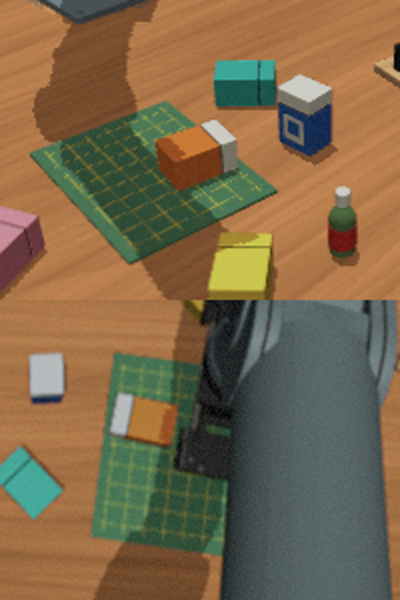

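The box fell over toward +y and now lies with its lid at top-crop (122,415). I'll look at the held pose to see why.

Run:
```python
from m import *
a=cv2.imread('pics/scene_turn.png')[160:240,190:310];b=cv2.imread('pics/top_turn.png')[200:280,370:490]
cv2.imwrite('pics/t2.png',cv2.resize(cv2.vconcat([a,b]),None,fx=3.7,fy=3.7,interpolation=cv2.INTER_CUBIC))
c=cv2.imread('pics/top_st.png')
cv2.imwrite('pics/c_o2.png',cv2.resize(c[220:270,350:430],None,fx=8,fy=8,interpolation=cv2.INTER_CUBIC))
d=np.load('top_st.npy')
for v in range(226,262,4): print(v,[round(1000*pix("top",u,v,d=d[v,u])[2]) for u in range(362,402,4)])
```

```text
226 [2, 3, -2, 2, 5, 3, -1, 7, -2, 0]
230 [0, 1, 45, 42, 45, 44, 2, 3, 0, 4]
234 [-1, 4, 43, 38, 41, 39, 44, 42, 40, 42]
238 [3, 38, 41, 44, 43, 49, 42, 42, 44, -2]
242 [3, 41, 44, 39, 44, 40, 42, 42, 42, 1]
246 [4, 40, 46, 42, 42, 42, 38, 44, 41, 1]
250 [2, 5, 2, 5, 23, 32, 38, 46, 43, 0]
254 [-3, 3, 4, 3, 4, 0, 3, 5, 2, 329]
258 [5, 0, -2, 2, 3, 3, 1, 2, 0, 346]
```

View pics/t2.png

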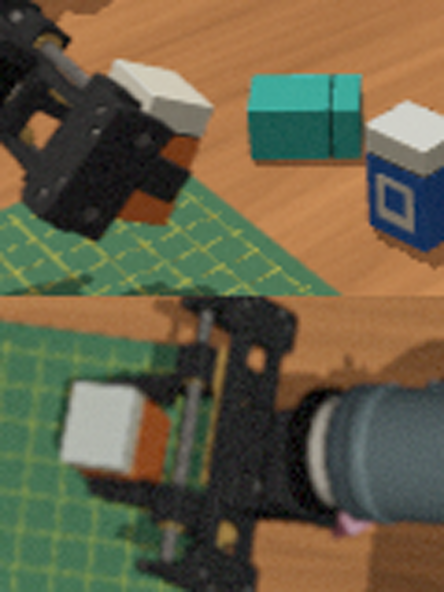

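View pics/c_o2.png

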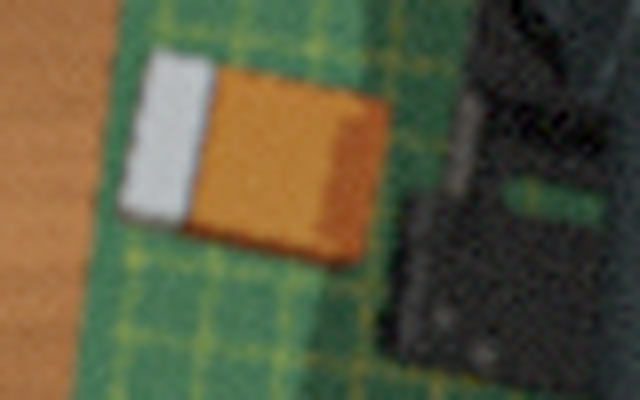

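In the held view the lid tilts forward about 25°: the box had turned in the grip. I'll re-measure it and regrasp nearer the lid with more force and slower turning, then check the tilt before setting it down.

Run:
```python
from m import *
show('orange',[(120,214),(152,48),(391,97),(357,262)],350,220,.043)
for a in (25,32,38):
  c,s=np.cos(np.radians(a)),np.sin(np.radians(a))
  for L in(79,):
    q=ik([.53,-.2,.026],c*D-s*az(L),-az(L+90));print(a,q.round(2),marg(q))
    q=ik([.52,-.225,.041],c*az(81)+s*D,-az(171));print(a,q.round(2),marg(q))
```

```text
orange [[0.5049, -0.1596, 0.043], [0.5576, -0.1676, 0.043], [0.5463, -0.2428, 0.043], [0.4941, -0.2333, 0.043]] c [ 0.5257 -0.2008  0.043 ]
  len [0.0533 0.076  0.053  0.0745] yaw [ -8.7 -98.5 169.7  81.7]
25 [ 0.12  0.79 -0.1   1.88  0.82  0.72 -0.84] 0.5158096658482327
25 [ 1.1   1.24 -0.58  1.42 -0.38  1.27  0.78] 0.642533662161296
32 [ 0.04  0.82 -0.06  1.87  0.89  0.8  -0.95] 0.5263465386190931
32 [ 1.08  1.17 -0.55  1.48 -0.35  1.18  0.76] 0.7165595164920391
38 [-0.03  0.86 -0.03  1.86  0.94  0.87 -1.03] 0.5411081938221762
38 [ 1.06  1.11 -0.56  1.53 -0.3   1.1   0.72] 0.7122147455998225
```

Run:
```python
from m import *
O2=np.array([.527,-.201,.023]);L=81.
c,s=np.cos(np.radians(32)),np.sin(np.radians(32))
y=c*D-s*az(L);x=-az(L+90);o=ori(y,x);g=O2+[0,0,.003]+.006*az(L)
env.move_pose(tcp(g-.11*y,y),o);st('pre')
env.move_l(tcp(g-.02*y,y),v=.12)
print(env.move_l(tcp(g,y),v=.05,threshold=5));st('at')
env.grab(55);st('grab')
p=env.sense()['eef_pos'];env.move_l(p+[0,0,.07],v=.08);st('lift')
y2=c*az(81)+s*D;o2=ori(y2,-az(171))
C=np.array([.52,-.225,.041]);g2=C-.003*az(81)+[0,0,.006]
env.move_l(tcp(g2+[0,0,.08],y2),o2,v=.03);st('turned')
snap('turn2')
a=cv2.imread('pics/scene_turn2.png')[150:250,190:310];b=cv2.imread('pics/top_turn2.png')[190:290,350:470]
cv2.imwrite('pics/t3.png',cv2.resize(cv2.vconcat([a,b]),None,fx=3,fy=3,interpolation=cv2.INTER_CUBIC))
```

```text
pre t 11.47 p [ 0.535  -0.1498  0.1028] F [0.4 0.2 0.4] g 1.002
False
at t 12.93 p [ 0.5262 -0.2051  0.0097] F [ 0.5  0.7 -0.9] g 0.996
grab t 13.59 p [ 0.5264 -0.205   0.0099] F [-0.3  0.1  0.8] g 0.56
lift t 14.62 p [ 0.5261 -0.2049  0.0795] F [ 0.4  0.  -1. ] g 0.568
turned t 16.54 p [ 0.5224 -0.2115  0.1176] F [ 0.6 -0.2 -1.8] g 0.561
```

View pics/t3.png

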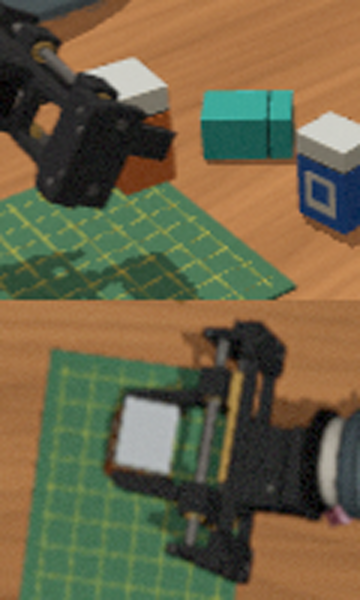

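Now upright: its lid edges in the scene crop (135,80) match the blue box's. Lowering.

Run:
```python
from m import *
y2=rot(env.sense()['tcp_rot'])[:,1]
p=env.sense()['eef_pos'];env.move_l(p-[0,0,.068],v=.1)
p=env.sense()['eef_pos'];print(env.move_l(p-[0,0,.02],v=.03,threshold=4));st('touch')
env.dwell(.2);env.release();env.dwell(.2);st('rel')
snap('rel')
p=env.sense()['eef_pos'];env.move_l(p-.11*y2,v=.08);st('back')
snap('bk')
a=cv2.imread('pics/scene_rel.png')[150:250,190:310];b=cv2.imread('pics/scene_bk.png')[150:250,190:310];c=cv2.imread('pics/top_bk.png')[190:290,350:470]
cv2.imwrite('pics/t4.png',cv2.resize(cv2.vconcat([a,b,c]),None,fx=2,fy=2,interpolation=cv2.INTER_CUBIC))
cv2.imwrite('pics/c_o3.png',cv2.resize(cv2.imread('pics/top_bk.png')[210:270,360:440],None,fx=8,fy=8,interpolation=cv2.INTER_CUBIC))
```

```text
True
touch t 17.95 p [ 0.5227 -0.2117  0.0368] F [-1.1 -1.2  3.6] g 0.56
rel t 19.07 p [ 0.522  -0.2118  0.0358] F [ 0.7 -0.  -0.1] g 1.0
back t 20.69 p [ 0.5074 -0.3032  0.0941] F [ 0.1 -0.2 -0.2] g 0.998
```

View pics/t4.png

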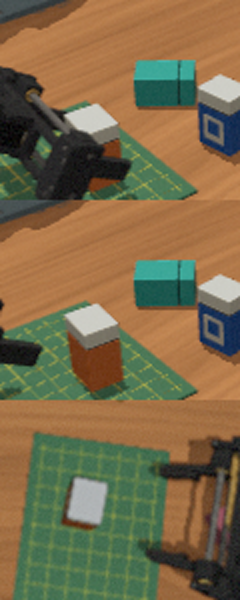

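View pics/c_o3.png

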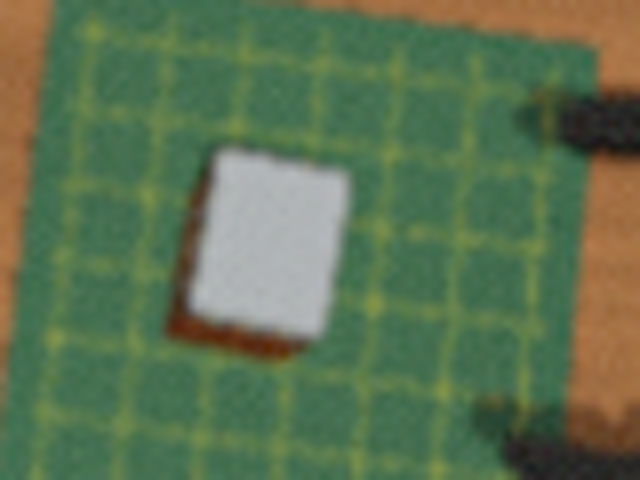

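Run:
```python
from m import *
show('or',[(215,148),(350,168),(325,338),(187,312)],360,210,.079)
# rack: pocket rims, z=.048, from original crop
show('p1 rim -x edge',[(447,385),(622,430)],180,175,.048)
show('p2 rim -x edge',[(58,300),(250,343)],180,175,.048)
show('p1 +y..',[(500,195),(665,230)],180,175,.048)
u=az(-9);v=az(81)
for n,p in(('P1',P1),('P2',P2)): print(n,[tuple(np.round((np.array(proj("top",[*(p+a*u[:2]+b*v[:2]),.048]))-[180,175])*8+3.5).astype(int)) for a,b in((-.033,.028),(-.033,-.028),(.033,-.028),(.033,.028))])
```

```text
or [[0.5472, -0.2079, 0.079], [0.5434, -0.2489, 0.079], [0.4914, -0.2424, 0.079], [0.4969, -0.2008, 0.079]] c [ 0.5198 -0.225   0.079 ]
  len [0.0412 0.0524 0.0419 0.0508] yaw [-95.3 172.8  82.5  -8. ]
p1 rim -x edge [[0.5447, 0.165, 0.048], [0.5338, 0.109, 0.048]] c [0.5393 0.137  0.048 ]
  len [0.0571 0.0571] yaw [-101.1   78.9]
p2 rim -x edge [[0.5646, 0.2908, 0.048], [0.5544, 0.2284, 0.048]] c [0.5595 0.2596 0.048 ]
  len [0.0632 0.0632] yaw [-99.2  80.8]
p1 +y.. [[0.6065, 0.1545, 0.048], [0.5982, 0.1013, 0.048]] c [0.6024 0.1279 0.048 ]
  len [0.0538 0.0538] yaw [-98.9  81.1]
P1 [(np.int64(438), np.int64(377)), (np.int64(612), np.int64(415)), (np.int64(663), np.int64(213)), (np.int64(492), np.int64(177))]
P2 [(np.int64(46), np.int64(292)), (np.int64(216), np.int64(329)), (np.int64(272), np.int64(131)), (np.int64(104), np.int64(94))]
```

Run:
```python
from m import *
im=cv2.imread('pics/c_rack.png');s=cv2.imread('pics/c_srack.png')
u=az(-9);v=az(81)
for p in(P1,(P1+P2)/2,P2):
  for z,e in((.012,(-.033,.055)),(.036,(.033,.055)),(.048,(-.033,.033)),(.048,(-.029,.029))):
    w=.024 if e[1]==.029 else .028
    pts=[[*(p+a*u[:2]+b*v[:2]),z] for a,b in((e[0],w),(e[0],-w),(e[1],-w),(e[1],w))]
    for img,n,o in((im,"top",[180,175]),(s,"scene",[330,140])):
      q=np.array([(np.array(proj(n,t))-o)*8+3.5 for t in pts]).round().astype(np.int32)
      cv2.polylines(img,[q],True,(255,255,0) if z>.04 else (0,0,255),1)
cv2.imwrite('pics/ov1.png',im);cv2.imwrite('pics/ov2.png',s)
```

```text
(no output)
```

View pics/ov1.png

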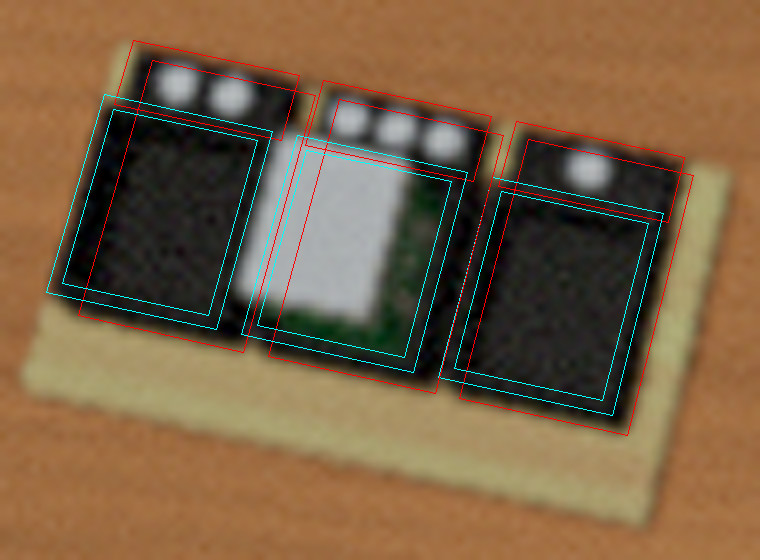

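View pics/ov2.png

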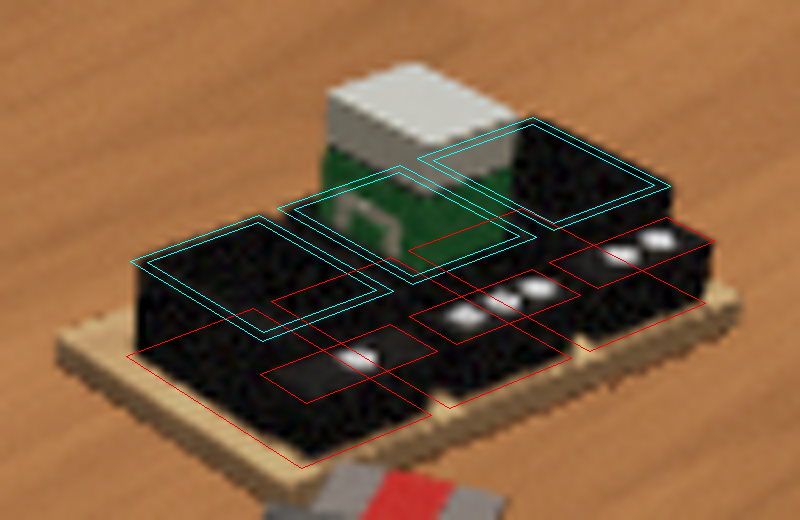

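The overlay agrees with the rack within about 2 mm, against 4 mm of play. The orange box's lid at (0.520,-0.225) matches where I meant to stand it. I'll regrasp from above and carry it to the one-dot pocket.

Run:
```python
from m import *
C=[.5198,-.225];o=down(-8.5)
env.move_pose([.5074,-.29,.2],o)
env.move_pose([*C,.15],o);st('pre')
env.move_l([*C,.042],v=.12,threshold=6);st('at')
env.grab(45);st('grab')
env.move_l([*C,.165],v=.15);st('lift')
env.move_l([*P1,.165],down(YR),v=.2);st('over')
snap('over')
a=cv2.imread('pics/scene_over.png')[90:220,310:450];b=cv2.imread('pics/top_over.png')[150:280,170:310]
cv2.imwrite('pics/t5.png',cv2.resize(cv2.hconcat([a,b]),None,fx=2.8,fy=2.8,interpolation=cv2.INTER_CUBIC))
```

```text
pre t 22.08 p [ 0.5184 -0.2253  0.147 ] F [ 0.5 -0.7 -0.8] g 1.001
at t 23.13 p [ 0.5204 -0.2252  0.0427] F [-0.3  0.2  0.2] g 1.002
grab t 23.8 p [ 0.5199 -0.225   0.0421] F [-0.5 -0.8  1.2] g 0.565
lift t 24.77 p [ 0.519  -0.2249  0.1641] F [-0.9 -0.1 -1.3] g 0.562
over t 26.74 p [0.5754 0.1339 0.1649] F [-0.1 -0.2 -1. ] g 0.563
```

View pics/t5.png

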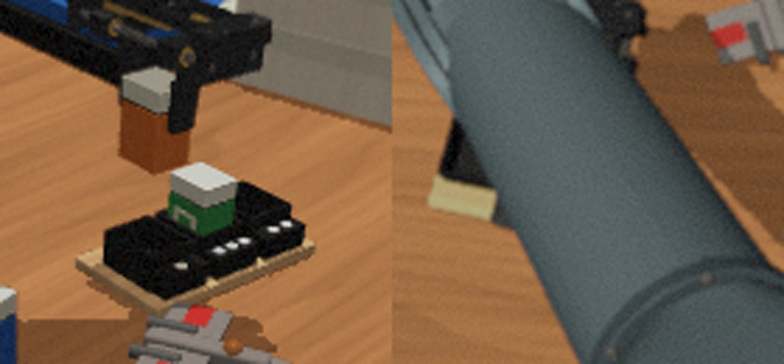

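The box is held upright above the one-dot pocket at crop (155,120). Lowering gently.

Run:
```python
from m import *
env.move_l([*P1,.095],v=.12)
r=env.move_l([*P1,.052],v=.03,threshold=4);st(f'down {r}')
snap('ins')
a=cv2.imread('pics/scene_ins.png')[130:220,320:440]
cv2.imwrite('pics/t6.png',cv2.resize(a,None,fx=5,fy=5,interpolation=cv2.INTER_CUBIC))
```

```text
down True t 28.78 p [0.5752 0.1352 0.0551] F [-1.1 -1.4  5.1] g 0.56
```

View pics/t6.png

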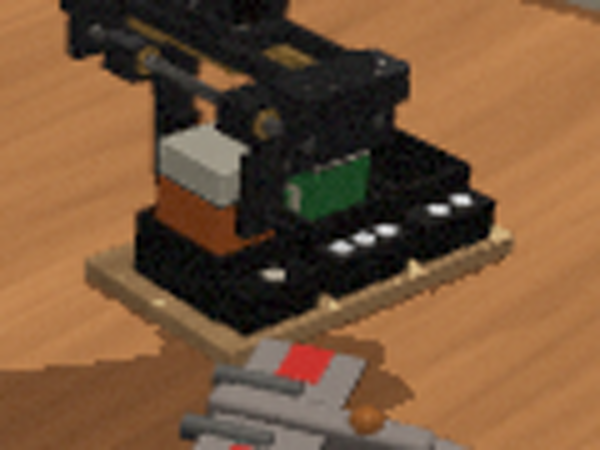

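Contact came at TCP z = 0.0551, exactly the expected floor height, and the box shows lid up in the one-dot pocket at (200,190). Releasing and fetching the blue box.

Run:
```python
from m import *
env.release();env.dwell(.1)
env.move_l([*P1,.18],v=.15);st('up')
ob=down(4.8)
env.move_pose([*B,.17],ob);st('pre')
snap('preb')
a=cv2.imread('pics/scene_preb.png')[120:250,260:440]
cv2.imwrite('pics/t7.png',cv2.resize(a,None,fx=4,fy=4,interpolation=cv2.INTER_CUBIC))
```

```text
up t 30.69 p [0.5747 0.1349 0.1791] F [-0.6 -1.  -0.3] g 1.002
pre t 31.55 p [ 0.5686 -0.0754  0.1698] F [0.  0.7 0.1] g 0.997
```

View pics/t7.png

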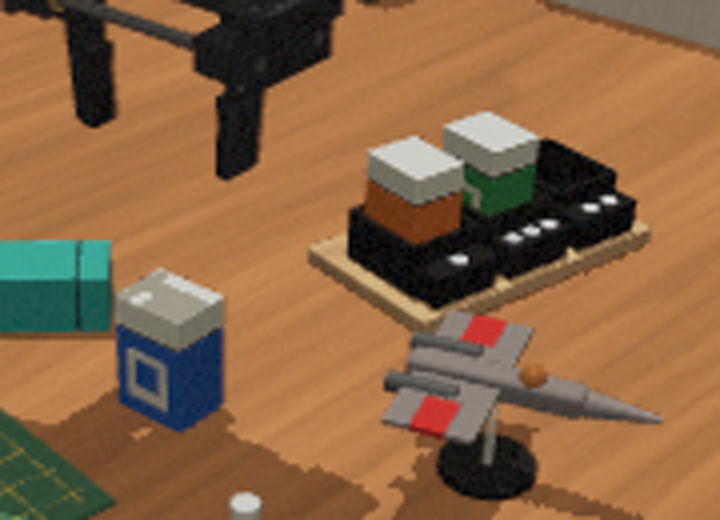

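The orange box sits in the one-dot pocket at (415,190), its lid about level with the green one. Blue is still standing at (170,350).

Run:
```python
from m import *
ob=down(4.8)
env.move_l([*B,.040],v=.12,threshold=6);st('at')
env.grab(45);st('grab')
env.move_l([*B,.17],v=.15);st('lift')
env.move_l([*P2,.17],down(YR),v=.2);st('over')
snap('over2')
env.move_l([*P2,.096],v=.12)
r=env.move_l([*P2,.052],v=.03,threshold=4);st(f'down {r}')
snap('ins2')
a=cv2.imread('pics/scene_over2.png')[90:220,310:450];b=cv2.imread('pics/scene_ins2.png')[90:220,310:450]
cv2.imwrite('pics/t8.png',cv2.resize(cv2.hconcat([a,b]),None,fx=2.8,fy=2.8,interpolation=cv2.INTER_CUBIC))
```

```text
at t 32.88 p [ 0.5691 -0.0773  0.0407] F [ 0.   0.4 -0.5] g 1.001
grab t 33.54 p [ 0.5687 -0.0773  0.0401] F [1.3 0.5 1.2] g 0.565
lift t 34.56 p [ 0.5677 -0.0774  0.169 ] F [-0.9 -0.6 -1.2] g 0.562
over t 36.41 p [0.5954 0.2606 0.1699] F [ 0.3  0.2 -1.9] g 0.566
down True t 38.48 p [0.595  0.262  0.0562] F [-1.1 -0.9  3.9] g 0.559
```

View pics/t8.png

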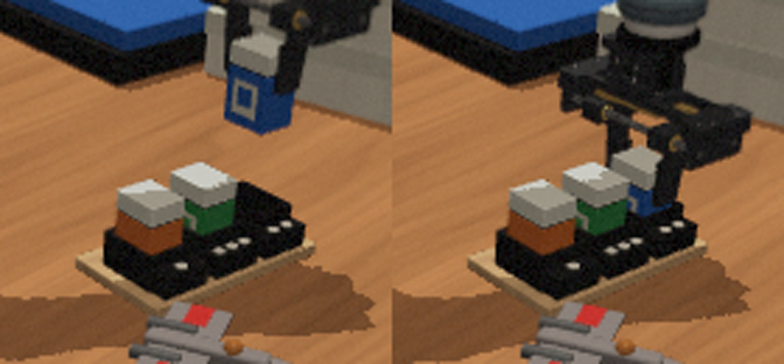

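Blue reached the floor: z was 0.0562, with 0.056 expected. Releasing and checking from clear.

Run:
```python
from m import *
env.release();env.dwell(.1)
env.move_l([*P2,.2],v=.15)
env.move_pose([.5,-.3,.3],down(0));env.dwell(.3);st('clear')
snap('fin')
a=cv2.imread('pics/scene_fin.png')[120:280,250:450]
cv2.imwrite('pics/f1.png',cv2.resize(a,None,fx=3.5,fy=3.5,interpolation=cv2.INTER_CUBIC))
b=cv2.imread('pics/top_fin.png');cv2.imwrite('pics/f2.png',cv2.resize(b[120:250,170:400],None,fx=3.4,fy=3.4,interpolation=cv2.INTER_CUBIC))
d=np.load('top_fin.npy')
for u,v in((204,192),(228,200),(252,207)): print(u,v,pix("top",u,v,d=float(np.median(d[v-2:v+3,u-2:u+3]))).round(4))
```

```text
clear t 42.88 p [ 0.5002 -0.2996  0.2999] F [-0.4  0.6 -0.1] g 1.0
204 192 [0.6089 0.2416 0.0899]
228 200 [0.5922 0.1804 0.0901]
252 207 [0.5779 0.12   0.0913]
```

View pics/f1.png

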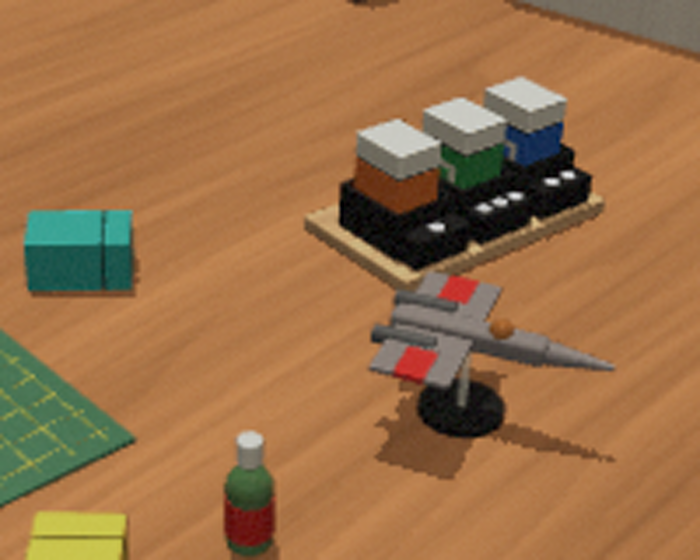

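View pics/f2.png

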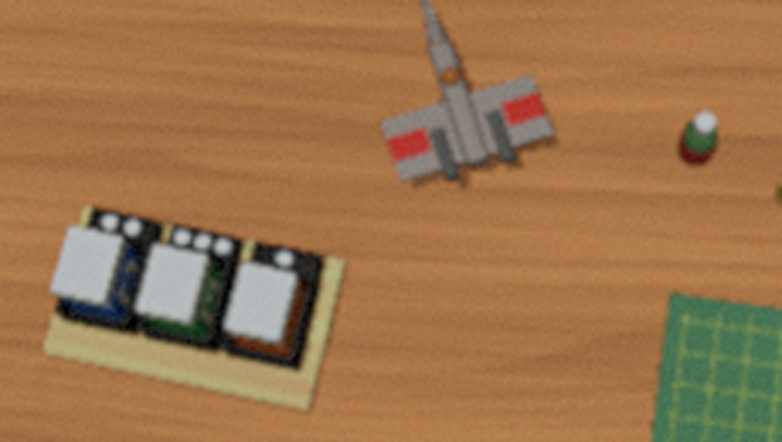

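All three lids are level at about 0.090–0.091 m (0.092 expected). Orange is in the one-dot pocket, green in the three-dot and blue in the two-dot. The ship and the paint bottle have not moved.

```bash
python3 -c "
from h import *
env.job_done()"
```

```text
the job is handed in; nothing more can be done
```

The job is done and handed in at about 43 s. The orange box stood free on the mat, lid up, and was then lowered into the one-dot pocket. The blue box followed into the two-dot pocket.

- **One failure, mended:** on the first try the orange box turned about 25° in the grip and fell over on the mat when I let go. I regrasped it nearer the lid with more force and turned it more slowly, and it then stood freely.
- **Seating:** both boxes touched down within 0.2 mm of the expected pocket-floor height before I let go.
- **Last checks:** all three lids are at 0.090–0.091 m (0.092 expected, within the 2 mm calibration). The green box, ship and paint bottle look undisturbed in the pictures, and the robot is clear of everything.
- **Small disagreement:** my rack outline sat about 2 mm off in the scene view. That is within the pockets' 4 mm of play, and both boxes went in without catching.

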